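# Roll-check two copier shafts

### The arm

A 7-joint arm with a two-finger parallel gripper is mounted at the origin on a cart in front of the work surface, level with it; the furniture and walls round the work are solid. World frame = base frame: x ahead of the robot, y to its left, z up, the work surface at z = 0. Lengths are in mm, angles in rad, forces in N, time in s.
With the tool pointing down it reaches from about 425 to 1025 mm from the base axis. Payload 3.6 kg.
Tool frame: the origin (TCP) lies on the front face of the gripper's body, between the roots of the fingers; the fingertips stand arm.tcp_to_tips ahead of it and the grasp point (between the pads) lies 54 mm ahead of it (arm.tcp_to_tips is the distance from the TCP to the fingertips, in mm); z points along the fingers, y is the line along which they close (so a half turn about z gives the same grasp; the last joint's range is limited). The gripper opens to 85 mm and grips with 20 to 120 N. Pads are 22 mm wide; open, the fingers measure 114 mm over their backs; the gripper's body (76 mm by 85 mm) begins 54 mm behind the grasp point. The pads swing forward as they close: fully open they stand 13 mm farther back than shut.
Start: joints at [-1.31, 0.591, 0.048, 1.609, -0.033, 0.943, -0.034], TCP at [251.861, 679.85, 303.902] pointing down, gripper open.
Joint ranges: [-2.69, 2.69], [-0.47, 2.24], [-1.27, 1.36], [0.19, 2.51], [-1.53, 4.68], [0.08, 2.07], [-3.09, 3.09]. Speed limits (rad/s): [2.57, 2.57, 3.14, 3.14, 3.14, 3.14, 3.14].

### API

Orientations are given as [roll, pitch, yaw] about the fixed x, y, z axes, in that order (R = Rz(yaw) Ry(pitch) Rx(roll)).
In Python, from bench import observe, get_image, camera_params, ticket, spotter, arm gives the robot as it stands.
- The arm moves only by the shell command python3 -m inch 'ROWS' [FORCE]. ROWS is JSON, a list that holds one entry, the list of rows, each a list of 7 numbers: the opening, from -1 (shut) to 1 (fully open), then the shift along the world's x, y, z in m, then the turn, a rotation vector about the world's x, y, z in rad. In form: [[[hand, dx, dy, dz, wx, wy, wz], ...]]. A call has 1 to 5 rows; each row is the pose to reach, as a shift and turn from the pose commanded when the call began; what a row does not reach only later rows make up. A row lasts 1/12 s, in which the tool goes at most 41.7 mm and 7.16 degrees, less where a joint would pass 70% of its speed; a pose out of reach is approached as far as the arm can. A call with a gripper value outside its range is refused whole. The fingers move at their own pace and stop on an object; FORCE is the grip in N (left out, the last holds). Time passes only in rows, so rows that repeat a pose let the fingers close. It gives the time, the measured TCP pose, the force, the opening and the grip force at its end, in the units of the state.
- observe(): the state, without advancing time (a new reading comes with each control period).
- get_image(name): name is "scene" or "top" or "wrist"; returns the picture (420x560x3 uint8, blue, green, red); there is no depth.
- camera_params(name): a dict with "intrinsics" (3x3 intrinsics, pixels), "camera_from_world" (4x4, takes a point from world to camera coordinates). Camera axes: x right, y up, looking along -z (the intrinsics and any distortion apply to the point x, -y, -z); pixel columns grow to the right and rows downward; lengths in mm; the calibration is good to about 2 mm. The wrist camera is an equidistant fisheye: a pixel r from the principal point sees the ray r / f radians off the axis. A picture is of the moment at which its call begins: read the wrist's pose just before it. camera_params takes no time and is no camera call; for the wrist camera it gives the pose at the moment of the call.
- ticket.hand_in(): hands the job in; it is judged then, once.
Trained networks look in the newest picture that a camera, given by its name, has taken for a name from the list of things; names that differ only in an ending like _2 or _b are one class to them, and where a whole thing is asked for, a point or a joint stands for the part that bears it (a point fixed in the world has none). Each returns a list of dicts, best first, with "score" (0 to 1); they miss things now and then, are a little off and sometimes report something else, mostly with a low value. They report only what shows in the picture. A call takes as long as a camera call. They do not tell look-alikes from the thing itself.
- spotter.spot_in(thing, camera): "bbox" ([centre column, centre row, width, height] in pixels, round what is visible of it).
The state is a dict: "clock": time; "joint_pos": joint angles; "qd": joint speeds; "joint_efforts": joint torques, N m; "ee_pos": TCP position; "tcp_rot": TCP orientation; "force": force on the tool from outside, world axes, zero at the start; "moment": the same for the moment, N m; "grip_width": opening from 0.0 (shut) to 1.0 (fully open); "grasp_force": force on a finger pad.
Only numpy, scipy, OpenCV 4.12 (cv2) and the standard library are available. Lean on these libraries where they do the work, as an engineer would, in place of code of your own. Each camera call takes 0.05 s, during which the arm holds its last target. There are 200 camera calls.

### The job

Check the two copier shafts for bends: take the hand block and, first for the left shaft and then for the right one (as the robot sees them), press the block lightly on the middle of the shaft and roll it away from you along the plate. A shaft that rolls level is to be rolled on, without lifting it off the plate, until it drops into the gutter at the far end; one that pushes the block up is bent: stop before the press gets hard (20 N is too much) and leave it until both are tested. Then stand the block back on the desk beside the plate, lay the bent shaft gently in the tray, and leave the other desk things alone.

Things in the scene. Friction and masses are not known exactly. Their poses are not given: they have to be found in the camera images.
- check_plate: aluminium plate fixed on the desk, 189 mm (x) by 300 mm (y); origin under it at desk level, x away from the robot, y to the left. Flat top 12 mm above the desk from x = -105 to +40 mm; 16 mm high lip in front; at the far end a gutter and a 20 mm high rail to x = +78 mm. The shafts start across it at x = -50 to -35 mm, one near y = +75 mm (left), one near y = -75 mm (right)
- gutter (a point): middle of the gutter's floor, 8.5 mm above the desk; in the plate's frame at x = +53 mm, y = 0. The gutter is 26 mm wide (plate x = +40 to +66 mm) and runs along the plate's whole far side; a shaft that has dropped in lies with its axis 18.5 mm above the desk
- shaft_1: plain steel copier shaft across the plate: rod 20 mm thick, 128 mm long, 0.15 kg, grip across its middle; origin mid-length on the line through its ends, y axis along it. Straight (rolls level, top 20 mm over the plate) or bowed 4 mm (slight to the eye); the name does not tell which. A bow starts level, towards the robot: rolled away, the middle rises up to 4 mm in a quarter turn
- shaft_2: plain steel copier shaft across the plate: rod 20 mm thick, 128 mm long, 0.15 kg, grip across its middle; origin mid-length on the line through its ends, y axis along it. Straight (rolls level, top 20 mm over the plate) or bowed 4 mm (slight to the eye); the name does not tell which. A bow starts level, towards the robot: rolled away, the middle rises up to 4 mm in a quarter turn
- block: hand block: wooden grip bar 24 mm wide (y), 70 mm long (x), from 24 to 70 mm above the underside, on a flat sole 130 mm (x) by 46 mm (y); 0.23 kg; origin at the centre of the underside. Stands on the desk left or right of the plate. The sole is spring-backed: it gives 1 mm per 6 N, 7 mm at most. A shaft rolled under it travels half as far as the block
- tray: open grey tray fixed on the desk on the other side of the plate than the block, 170 mm (x) by 125 mm (y) outside, walls 4 mm thick and 28 mm high, floor 4 mm thick; origin under its centre on the desk. The shaft fits in along the tray's x axis
- calculator: calculator 150x100x21 mm, bystander
- hole_punch: hole punch 104x110x62 mm, bystander
- mug: mug 101 mm high, bystander
- stapler: stapler 40x148x50 mm, bystander
- note_cube: cube of paper notes 79x79x46 mm, bystander
There are look-alikes about, which are no part of the job. What is shaped like the tray but orange is not meant.

How it is judged (in metres and radians):
On the way, in this order (a step that is already met when the one before it is completed fails the run):
1. the left shaft is rolled under the hand block: a straight one for at least half a turn, a bent one until it pushes the block up (((y of shaft_1 in the frame of check_plate above 0 m and contact force between block and shaft_1 above 1 N and angle between shaft_1's own z axis and vertical above 1.8 rad) or (y of shaft_2 in the frame of check_plate above 0 m and contact force between block and shaft_2 above 1 N and angle between shaft_2's own z axis and vertical above 0.06 rad))), for 0.05 s.
2. the right shaft is rolled under the hand block in the same way (((y of shaft_1 in the frame of check_plate below 0 m and contact force between block and shaft_1 above 1 N and angle between shaft_1's own z axis and vertical above 1.8 rad) or (y of shaft_2 in the frame of check_plate below 0 m and contact force between block and shaft_2 above 1 N and angle between shaft_2's own z axis and vertical above 0.06 rad))), for 0.05 s.
3. the bent shaft lies in the tray (x of shaft_2 in the frame of tray between -0.08 and 0.08 m and y of shaft_2 in the frame of tray between -0.058 and 0.058 m and z of shaft_2 in the frame of tray below 0.022 m and contact force between shaft_2 and tray above 0.3 N), for 0.2 s.
At the end, for the whole second after the job is handed in: the straight shaft lies down in the far gutter of the plate, the bent shaft lies on the floor of the tray, the hand block stands upright on the desk (touching neither plate nor tray), and all are at rest (all of step 3 and x of shaft_1 in the frame of check_plate between 0.042 and 0.064 m and z of shaft_1 in the frame of check_plate below 0.0205 m and angle between the y axis of shaft_1 and the y axis of check_plate, either way round below 0.12 rad and height (world z) of block below 0.006 m and angle between block's own z axis and vertical below 0.1 rad and contact force between block and check_plate below 0.05 N and contact force between block and tray below 0.05 N and linear speed of each of shaft_1, shaft_2, block below 0.02 m/s).
It fails at once if the hand block presses a shaft with more than 20 N (contact force between block and shaft_1 above 20 N or contact force between block and shaft_2 above 20 N).
It fails at once if the straight shaft is lifted off the plate (z of shaft_1 in the frame of check_plate above 0.034 m).
It fails at once if the bent shaft is rolled into the gutter (x of shaft_2 in the frame of check_plate above 0.04 m and z of shaft_2 in the frame of check_plate below 0.0205 m and contact force between shaft_2 and check_plate above 0.2 N).
It fails at once if the bent shaft is dropped or thrown down (faster than 0.5 m/s in the tray) (horizontal distance between shaft_2 and tray below 0.08 m and height (world z) of shaft_2 below 0.05 m and linear speed of shaft_2 above 0.5 m/s).
It fails at once if a bystander is moved more than 20 mm (distance of any of calculator, hole_punch, mug, stapler, note_cube from where it was at the start of the episode above 0.02 m).
It also fails if it takes over 69 s, if anything falls off the work surface, if the arm or the gripper's body presses on something with over 40 N, if the wrist force passes 120 N, or if a joint passes its speed limit or range.

## Working session

There is one attempt and no reset: what is moved stays moved. The work goes in short steps, Python scripts to look and compute and a shell command to move; the robot and the scene stay as the last step left them, time stands still between calls to the robot, and variables do not carry over. Pictures are saved under pics/ and viewed, at most 10 in all, crops included, and the job is handed in when it is done.

```bash
mkdir -p pics
cat > h.py <<'E'
import numpy as np, cv2
from bench import observe, get_image, camera_params, ticket, spotter, arm
def ray(cam,u,v):
    p=camera_params(cam);K=np.array(p["intrinsics"]);T=np.array(p["camera_from_world"])
    x=(u-K[0,2])/K[0,0];y=(v-K[1,2])/K[1,1]
    if cam=="wrist":
        r=np.hypot(x,y);s=np.sin(r)/r if r>1e-9 else 1
        d=np.array([x*s,y*s,np.cos(r)])
    else: d=np.array([x,y,1.])
    d=d*[1,-1,-1]
    R=T[:3,:3];return -R.T@T[:3,3],R.T@d
def at(cam,u,v,z):
    c,d=ray(cam,u,v);return c+d*(z-c[2])/d[2]
E
python3 - <<'E'
from h import *
for c in("top","scene"):
    cv2.imwrite(f"pics/{c}0.png",get_image(c))
    for n in["check_plate","shaft_1","block","tray","mug","stapler","hole_punch","calculator","note_cube"]:
        for d in spotter.spot_in(n,c)[:3]:
            b=d["bbox"];print(c,n,round(d["score"],2),np.round(b),np.round(at(c,b[0],b[1],15)[:2]))
o=observe();print(o["clock"],o["ee_pos"],o["tcp_rot"],o["force"],arm.tcp_to_tips)
E
```

```text
top check_plate 0.88 [311. 237.  94.  65.] [531.  23.]
top shaft_1 0.77 [291. 244.  39.  10.] [508.  91.]
top shaft_1 0.47 [334. 240.  36.   6.] [519. -57.]
top block 0.67 [399. 232.  21.  41.] [ 544. -278.]
top tray 0.88 [234. 224.  42.  51.] [578. 287.]
top tray 0.72 [124. 265.  40.  52.] [441. 661.]
top mug 0.95 [220. 182.  28.  29.] [723. 334.]
top mug 0.71 [333. 162.  36.  37.] [789. -57.]
top stapler 0.8 [402. 178.  42.  15.] [ 731. -295.]
top hole_punch 0.67 [334. 161.  34.  41.] [793. -60.]
top calculator 0.71 [280. 165.  41.  48.] [780. 126.]
top note_cube 0.97 [464. 242.  28.  27.] [ 509. -499.]
scene check_plate 0.56 [310. 222.  83.  58.] [532.  28.]
scene shaft_1 0.44 [362. 197.  30.  22.] [ 554. -281.]
scene block 0.71 [363. 198.  30.  20.] [ 545. -280.]
scene block 0.59 [308. 223.  81.  48.] [528.  38.]
scene tray 0.8 [251. 238.  45.  38.] [575. 285.]
scene tray 0.73 [176. 298.  54.  47.] [431. 668.]
scene mug 0.94 [224. 216.  18.  28.] [778. 298.]
scene mug 0.16 [362. 195.  29.  25.] [ 565. -288.]
scene stapler 0.69 [336. 180.  25.  22.] [ 738. -281.]
scene hole_punch 0.77 [290. 185.  26.  18.] [826. -75.]
scene hole_punch 0.33 [337. 178.  24.  24.] [ 752. -299.]
scene calculator 0.85 [256. 204.  39.  21.] [782. 135.]
1.0 [251.87157722 679.83462091 303.9288444 ] [-3.14159164e+00  5.77310122e-05  2.78684849e+00] [ 0.46182998  0.46533917 -0.44828939] 72.6
```

View pics/top0.png

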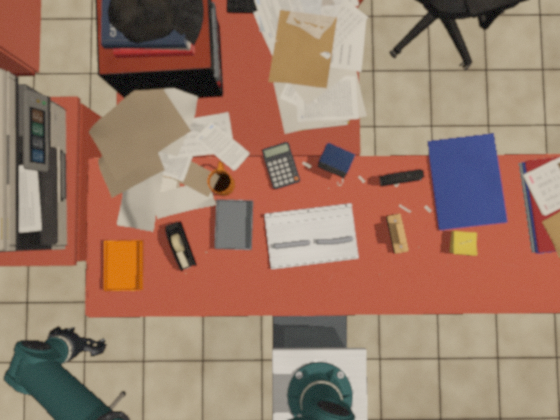

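View pics/scene0.png

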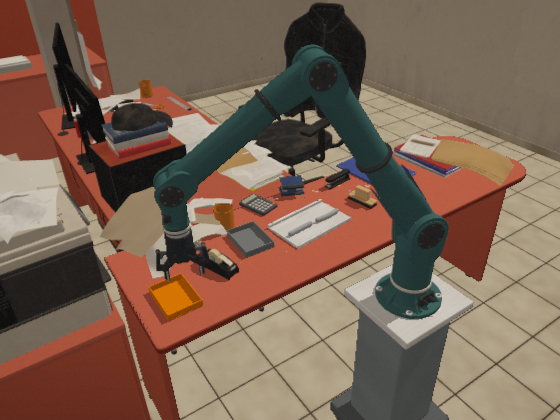

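The top view shows the grey tray at (234,224), the plate at (311,237) with shafts at (291,244) and (334,240), and the block at (398,232) on the right. The orange tray at (124,265) is the decoy. Next I move the arm over for a close wrist view.

```bash
python3 -m inch '[[[1,0.014,-0.039,0,0,0,0.02],[1,0.028,-0.078,0,0,0,0.04],[1,0.042,-0.117,0,0,0,0.06],[1,0.056,-0.156,0,0,0,0.08],[1,0.07,-0.195,0,0,0,0.1]]]'
python3 -m inch '[[[1,0.014,-0.039,0,0,0,0.02],[1,0.028,-0.078,0,0,0,0.04],[1,0.042,-0.117,0,0,0,0.06],[1,0.056,-0.156,0,0,0,0.08],[1,0.07,-0.195,0,0,0,0.1]]]'
python3 -m inch '[[[1,0.014,-0.039,0,0,0,0.02],[1,0.028,-0.078,0,0,0,0.04],[1,0.042,-0.117,0,0,0,0.06],[1,0.056,-0.156,0,0,0,0.08],[1,0.07,-0.195,0,0,0,0.1]]]'
python3 -m inch '[[[1,0.014,-0.039,0,0,0,0.02],[1,0.028,-0.078,0,0,0,0.04],[1,0.042,-0.117,0,0,0,0.06],[1,0.056,-0.156,0,0,0,0.06],[1,0.056,-0.156,0,0,0,0.06]]]'
python3 - <<'E'
from h import *
o=observe();print(o["clock"],o["ee_pos"],o["tcp_rot"],o["force"])
im=get_image("wrist");cv2.imwrite("pics/w1.png",im)
for n in["check_plate","shaft_1","block","tray"]:
    for d in spotter.spot_in(n,"wrist")[:3]:
        b=d["bbox"];print(n,round(d["score"],2),np.round(b),np.round(at("wrist",b[0],b[1],20)[:2]))
E
```

```text
clock: 1.42
ee_pos: [322.3, 483.1, 304.1]
tcp_rot: [3.141, 0.0, 2.888]
force: [1.1, 0.4, -0.1]
grip_width: 1.0
grasp_force: 0.0
clock: 1.83
ee_pos: [392.3, 288.0, 304.3]
tcp_rot: [3.141, 0.001, 2.988]
force: [0.9, 0.1, -0.3]
grip_width: 1.001
grasp_force: 0.0
clock: 2.25
ee_pos: [462.3, 92.9, 304.4]
tcp_rot: [3.141, 0.001, 3.088]
force: [1.0, 0.8, 1.2]
grip_width: 0.998
grasp_force: 0.0
clock: 2.67
ee_pos: [520.4, -71.0, 304.9]
tcp_rot: [-3.136, 0.005, 3.134]
force: [0.1, 0.1, 0.8]
grip_width: 1.002
grasp_force: 0.0
2.6667 [520.37299311 -71.04228098 304.89291179] [-3.13600549  0.00510225  3.13351281] [0.08459148 0.14899222 0.78600982]
check_plate 0.95 [344. 195. 251. 173.] [530.  13.]
shaft_1 0.9 [293. 186. 117.  33.] [519. -44.]
shaft_1 0.67 [417. 175.  96.  23.] [503. 102.]
block 0.81 [118. 201.  69. 107.] [ 536. -253.]
block 0.49 [518. 223.  81. 120.] [563. 282.]
tray 0.85 [518. 222.  82. 123.] [561. 280.]
tray 0.73 [342. 196. 251. 178.] [529.  14.]
```

View pics/w1.png

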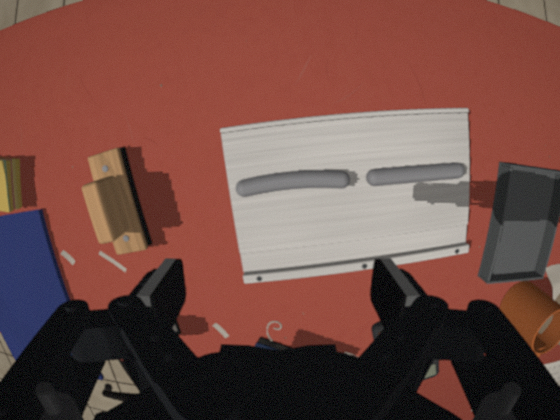

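The wrist view shows plate corners at about (220,129), (469,109), (469,247) and (245,282). The right shaft runs (242,188)–(350,179), the left one (371,178)–(463,170), and the block is at (118,201). I'll work out positions from these.

Run:
```python
from h import *
A=lambda u,v,z:at("wrist",u,v,z)[:2]
nr,nl,fl,fr=A(220,129,16),A(469,109,16),A(469,247,20),A(245,282,20)
print("plate corners",np.round([nr,nl,fl,fr]))
print("edge lens",[round(np.linalg.norm(a-b)) for a,b in((nr,nl),(nl,fl),(fl,fr),(fr,nr))])
print("yaws",[round(np.degrees(np.arctan2(-(l-r)[0],(l-r)[1])),1) for r,l in((nr,nl),(fr,fl))])
for n,a,b in(("R",(238,188),(355,178)),("L",(367,178),(467,170))):
    p,q=A(*a,22),A(*b,22);print(n,p.round(),q.round(),((p+q)/2).round(1),np.linalg.norm(q-p).round(),"yaw",round(np.degrees(np.arctan2(-(q-p)[0],(q-p)[1])),1))
# tray rim corners
for c in((501,164),(482,279),(545,276)):print("tray",A(*c,28).round())
im=get_image("wrist");print(np.round(camera_params("wrist")["camera_from_world"],2).tolist())
w=np.hstack([cv2.resize(im[130:270,60:190],None,fx=4,fy=4)[:, :],])
cv2.imwrite("pics/blk.png",w)
```

```text
plate corners [[ 455. -122.]
 [ 417.  176.]
 [ 595.  198.]
 [ 638.  -97.]]
edge lens [300, 179, 298, 184]
yaws [np.float64(7.3), np.float64(8.2)]
R [ 521. -102.] [508.  28.] [514.4 -37.1] 131.0 yaw 5.6
L [508.  42.] [493. 175.] [500.3 108.4] 133.0 yaw 6.4
tray [481. 225.]
tray [641. 228.]
tray [649. 368.]
[[-0.01, 1.0, 0.0, 62.42], [-0.97, -0.01, -0.26, 532.88], [-0.26, -0.0, 0.97, -243.49], [0.0, 0.0, 0.0, 1.0]]
```

View pics/blk.png

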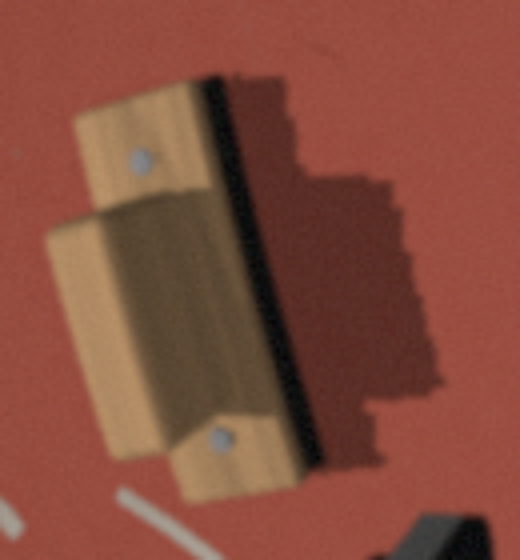

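The crop shows the block's bar top corners at about (47,238), (103,213), (168,447) and (113,460), and its sole's plate-side edge from (225,78) to (322,465).

Run:
```python
from h import *
A=lambda u,v,z:at("wrist",60+u/4,130+v/4,z)[:2]
P=[A(*c,70) for c in((47,238),(103,213),(168,447),(113,460))]
print(np.round(P),np.mean(P,0).round(1))
for a,b in((0,3),(1,2)):
    d=P[b]-P[a];print(np.linalg.norm(d).round(),np.degrees(np.arctan2(d[1],d[0])).round(1))
a,b=A(225,78,2),A(322,465,2);d=b-a;print(a.round(),b.round(),np.linalg.norm(d).round(),np.degrees(np.arctan2(d[1],d[0])).round(1))
t=np.radians(np.degrees(np.arctan2(d[1],d[0])));m=(a+b)/2;print("centre from sole",m+23*np.array([np.sin(t),-np.cos(t)]))
p,q=A(140,160,24),A(222,440,24);print("screws mid",(p+q)/2,np.degrees(np.arctan2(*(q-p)[::-1])))
print(observe()["ee_pos"],observe()["tcp_rot"])
```

```text
[[ 511. -285.]
 [ 505. -264.]
 [ 571. -253.]
 [ 576. -273.]] [ 540.6 -268.9]
66.0 10.6
67.0 9.9
[ 475. -259.] [ 602. -237.] 129.0 9.8
centre from sole [ 542.20401755 -270.35760701]
screws mid [ 541.27246598 -270.21285503] 11.669297041204198
[517.47402797 -59.24417713 303.83369959] [ 3.14075199e+00 -4.78930548e-04 -3.13323920e+00]
```

```bash
python3 - <<'E'
from h import *
from scipy.spatial.transform import Rotation as Rn
o=observe();T=np.array(camera_params("wrist")["camera_from_world"])
def W(p,r):
    M=np.eye(4);M[:3,:3]=Rn.from_euler("xyz",r).as_matrix();M[:3,3]=p;return M
CT=T@W(o["ee_pos"],o["tcp_rot"])
T2=CT@np.linalg.inv(W([520.373,-71.042,304.893],[-3.136,.0051,3.13351]))
K=np.array(camera_params("wrist")["intrinsics"])
import h
h.camera_params=lambda c:{"intrinsics":K,"camera_from_world":T2}
A=lambda u,v,z:at("wrist",u,v,z)[:2]
nr,nl,fl,fr=A(220,129,16),A(469,109,16),A(469,247,20),A(245,282,20)
print("plate corners",np.round([nr,nl,fl,fr]))
m=(nr+nl+fl+fr)/4
y=np.degrees([np.arctan2(-(l-r)[0],(l-r)[1]) for r,l in((nr,nl),(fr,fl))]);print(y)
t=np.radians(y.mean());e=np.array([np.cos(t),np.sin(t)]);n=np.array([-e[1],e[0]])
og=m+16.5*e;print("plate origin",og.round(1))
for s,a,b in(("R",(238,188),(355,178)),("L",(367,178),(467,170))):
    p,q=A(*a,22),A(*b,22);c=(p+q)/2;print(s,c.round(1),"plate",((c-og)@e).round(1),((c-og)@n).round(1),"yaw",round(np.degrees(np.arctan2(-(q-p)[0],(q-p)[1])),1))
for c in((501,164),(482,279),(545,276)):print("tray",A(*c,28).round())
E
python3 -m inch '[[[1,0.005,-0.042,0,0,0,0.035],[1,0.01,-0.084,0,0,0,0.07],[1,0.015,-0.126,0,0,0,0.105],[1,0.02,-0.168,0,0,0,0.14],[1,0.024,-0.209,0,0,0,0.166]]]'
python3 -m inch '[[[1,0,0,-0.03,0,0,0],[1,0,0,-0.06,0,0,0],[1,0,0,-0.09,0,0,0],[1,0,0,-0.09,0,0,0],[1,0,0,-0.09,0,0,0]]]'
python3 - <<'E'
from h import *
o=observe();print(o["ee_pos"],o["tcp_rot"],o["force"])
im=get_image("wrist");cv2.imwrite("pics/w2.png",im)
E
```

```text
plate corners [[ 459. -135.]
 [ 426.  163.]
 [ 604.  183.]
 [ 643. -113.]]
[6.40353541 7.52229963]
plate origin [549.2  26.5]
R [519.4 -50.4] plate -38.8 -72.8 yaw 4.8
L [507.4  95.1] plate -33.1 73.2 yaw 5.6
tray [490. 212.]
tray [650. 212.]
tray [660. 352.]
clock: 3.38
ee_pos: [542.3, -267.7, 304.0]
tcp_rot: [3.141, 0.001, -2.965]
force: [0.2, 0.7, 0.3]
grip_width: 1.001
grasp_force: 0.0
clock: 3.8
ee_pos: [541.2, -266.0, 212.7]
tcp_rot: [3.139, -0.003, -2.968]
force: [0.7, -0.1, 0.2]
grip_width: 1.001
grasp_force: 0.0
[ 541.1819699  -266.01751545  212.72213992] [ 3.1388051  -0.00319166 -2.96773412] [ 0.71228343 -0.06727515  0.16015415]
```

View pics/w2.png

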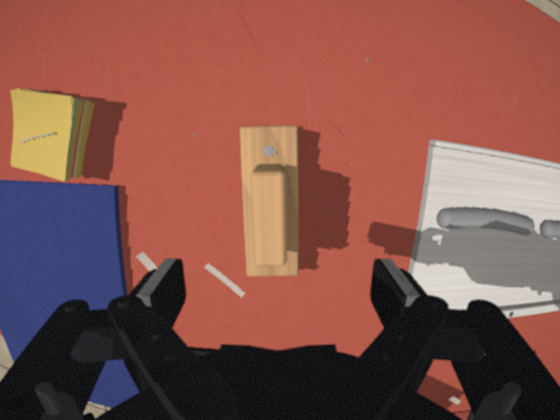

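The block sits at columns 241–298, with its bar at (254–288, 165–266), about 11 px left of centre.

Run:
```python
from h import *
o=observe();print(o["ee_pos"],o["tcp_rot"])
A=lambda u,v,z:at("wrist",u,v,z)[:2]
P=[A(*c,70) for c in((254,168),(285,168),(288,265),(257,265))]
print(np.round(P),np.mean(P,0).round(1))
d=P[3]-P[0];print(np.degrees(np.arctan2(d[1],d[0])))
S=[A(*c,0) for c in((302,127),(299,276))];d=S[1]-S[0];print(S,np.degrees(np.arctan2(d[1],d[0])))
S=[A(*c,22) for c in((241,127),(297,127),(297,275),(248,275))];print(np.round(S),np.mean(S,0))
```

```text
[ 542.30412872 -266.82648085  214.38457735] [ 3.14113221e+00  9.11377476e-05 -2.96812660e+00]
[[ 508. -288.]
 [ 505. -268.]
 [ 573. -253.]
 [ 577. -275.]] [ 540.7 -270.8]
10.580647852215433
[array([ 475.26482773, -256.07021016]), array([ 614.52032092, -231.94585385])] 9.82826626875415
[[ 484. -306.]
 [ 476. -262.]
 [ 603. -237.]
 [ 611. -281.]] [ 543.47559739 -271.48457441]
```

```bash
python3 -m inch '[[[1,0,-0.0045,-0.035,0,0,0],[1,0,-0.0045,-0.07,0,0,0],[1,0,-0.0045,-0.1,0,0,0],[1,0,-0.0045,-0.11,0,0,0],[1,0,-0.0045,-0.11,0,0,0]]]'
python3 -m inch '[[[-1,0,0,0,0,0,0],[-1,0,0,0,0,0,0],[-1,0,0,0,0,0,0],[-1,0,0,0,0,0,0],[-1,0,0,0,0,0,0]]]' 80
python3 -m inch '[[[-1,0,0,0,0,0,0],[-1,0,0,0,0,0,0],[-1,0,0,0,0,0,0],[-1,0,0,0,0,0,0],[-1,0,0,0,0,0,0]]]'
```

```text
clock: 4.27
ee_pos: [541.7, -271.8, 103.4]
tcp_rot: [3.14, -0.001, -2.969]
force: [-0.2, 0.1, -0.4]
grip_width: 1.0
grasp_force: 0.0
clock: 4.68
ee_pos: [542.2, -272.8, 105.2]
tcp_rot: [-3.141, 0.002, -2.97]
force: [0.1, 2.5, 2.2]
grip_width: 0.3
grasp_force: 1.3
clock: 5.1
ee_pos: [542.3, -272.7, 104.6]
tcp_rot: [-3.141, 0.001, -2.97]
force: [0.0, 0.6, 6.7]
grip_width: 0.271
grasp_force: 77.8
```

```bash
python3 -m inch '[[[-1,0,0,0.03,0,0,0],[-1,0,0,0.06,0,0,0],[-1,-0.007,0.032,0.09,0,0,-0.01],[-1,-0.015,0.07,0.09,0,0,-0.02],[-1,-0.024,0.11,0.09,0,0,-0.03]]]'
python3 -m inch '[[[-1,-0.009,0.04,0,0,0,-0.01],[-1,-0.018,0.08,0,0,0,-0.02],[-1,-0.027,0.12,0,0,0,-0.03],[-1,-0.036,0.16,0,0,0,-0.03],[-1,-0.045,0.2,0,0,0,-0.03]]]'
python3 -m inch '[[[-1,-0.009,0.04,0,0,0,0],[-1,-0.011,0.053,0,0,0,0],[-1,-0.011,0.053,0,0,0,0],[-1,-0.011,0.053,0,0,0,0],[-1,-0.011,0.053,0,0,0,0]]]'
python3 - <<'E'
from h import *
P=camera_params("wrist");o=observe();im=get_image("wrist");cv2.imwrite("pics/w3.png",im)
print(o["ee_pos"],o["tcp_rot"],o["force"])
E
```

```text
clock: 5.52
ee_pos: [518.4, -163.3, 195.6]
tcp_rot: [-3.139, 0.004, -3.005]
force: [0.7, 1.8, -2.2]
grip_width: 0.269
grasp_force: 79.9
clock: 5.93
ee_pos: [471.3, 38.9, 193.5]
tcp_rot: [-3.141, -0.001, -3.031]
force: [0.9, 0.6, -2.8]
grip_width: 0.27
grasp_force: 79.9
clock: 6.35
ee_pos: [461.5, 89.2, 193.7]
tcp_rot: [-3.141, -0.001, -3.032]
force: [0.5, -0.2, -2.0]
grip_width: 0.266
grasp_force: 79.6
[461.51930267  89.22436696 193.66179377] [-3.14059079e+00 -6.66688700e-04 -3.03158746e+00] [ 0.45884259 -0.2079798  -2.02148359]
```

View pics/w3.png

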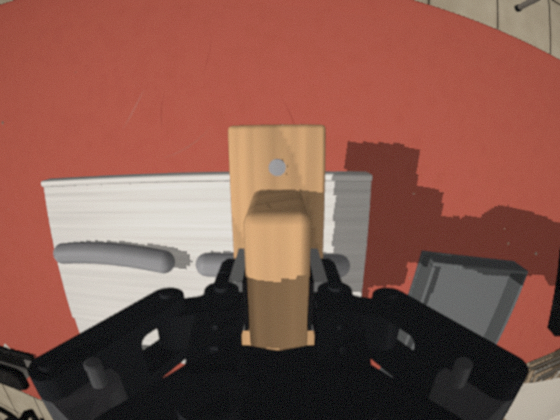

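The held block covers the middle. The left shaft's ends show at (197,264) and (349,266), and the plate's near edge runs (42,181)–(371,174).

Run:
```python
from h import *
A=lambda u,v,z:at("wrist",u,v,z)[:2]
o=observe();print(o["ee_pos"])
for n,p,q in(("L",A(197,264,22),A(349,266,22)),("R",A(54,252,22),A(174,262,22)),("edge",A(42,181,16),A(371,174,16))):
    print(n,p.round(),q.round(),((p+q)/2).round(1),np.linalg.norm(q-p).round(),"yaw",np.degrees(np.arctan2(-(q-p)[0],(q-p)[1])).round(1))
print("tray",[A(*c,28).round() for c in((424,252),(524,268))])
```

```text
[461.68671485  88.68786586 193.71032329]
L [514.  28.] [502. 154.] [508.   90.5] 127.0 yaw 5.5
R [ 526. -122.] [515.   7.] [520.4 -57.1] 129.0 yaw 4.7
edge [ 458. -134.] [425. 160.] [441.2  12.8] 296.0 yaw 6.5
tray [array([482., 216.]), array([492., 344.])]
```

```bash
python3 -m inch '[[[-1,0,-0.0025,-0.02,0,0,0],[-1,0,-0.0025,-0.04,0,0,0],[-1,0,-0.0025,-0.052,0,0,0],[-1,0,-0.0025,-0.053,0,0,0],[-1,0,-0.0025,-0.053,0,0,0]]]' 110
python3 -m inch '[[[-1,0,0,0,0,0,0],[-1,0,0,0,0,0,0],[-1,0,0,-0.001,0,0,0],[-1,0,0,-0.001,0,0,0],[-1,0,0,-0.001,0,0,0]]]'
python3 -m inch '[[[-1,0,0,-0.001,0,0,0],[-1,0,0,-0.001,0,0,0],[-1,0,0,-0.001,0,0,0]]]'
```

```text
clock: 6.82
ee_pos: [461.6, 86.2, 140.4]
tcp_rot: [-3.141, -0.002, -3.033]
force: [0.4, -0.8, -2.0]
grip_width: 0.27
grasp_force: 107.5
clock: 7.23
ee_pos: [461.8, 88.0, 140.3]
tcp_rot: [3.141, 0.001, -3.03]
force: [-0.6, -0.4, -2.0]
grip_width: 0.273
grasp_force: 107.5
clock: 7.48
ee_pos: [461.6, 88.0, 138.9]
tcp_rot: [3.142, 0.0, -3.03]
force: [0.5, 0.2, -1.5]
grip_width: 0.271
grasp_force: 107.5
```

```bash
python3 -m inch '[[[-1,0,0,-0.001,0,0,0],[-1,0,0,-0.001,0,0,0],[-1,0,0,-0.001,0,0,0]]]' | egrep 'ee|force'
python3 -m inch '[[[-1,0,0,-0.001,0,0,0],[-1,0,0,-0.001,0,0,0],[-1,0,0,-0.001,0,0,0]]]' | egrep 'ee|force'
```

```text
ee_pos: [461.8, 88.0, 137.9]
force: [-0.2, 0.2, -1.8]
grasp_force: 107.6
ee_pos: [462.1, 88.0, 137.1]
force: [0.5, -0.6, 2.2]
grasp_force: 108.2
```

```bash
python3 -m inch '[[[-1,0.001,0,-0.0002,0,0,0],[-1,0.002,0,-0.0002,0,0,0],[-1,0.003,0,-0.0002,0,0,0]]]' | egrep 'ee|force'
python3 -m inch '[[[-1,0.001,0,0,0,0,0],[-1,0.002,0,0,0,0,0],[-1,0.003,0,0,0,0,0]]]' | egrep 'ee|force'
```

```text
ee_pos: [465.1, 88.2, 136.9]
force: [0.1, 0.8, 3.3]
grasp_force: 108.3
ee_pos: [468.0, 88.4, 136.8]
force: [-0.4, 2.3, 3.1]
grasp_force: 108.5
```

```bash
python3 -m inch '[[[-1,0.001,0,0,0,0,0],[-1,0.002,0,0,0,0,0],[-1,0.003,0,0,0,0,0]]]' | egrep 'ee|force'
python3 -m inch '[[[-1,0.001,0,0,0,0,0],[-1,0.002,0,0,0,0,0],[-1,0.003,0,0,0,0,0]]]' | egrep 'ee|force'
```

```text
ee_pos: [470.9, 88.5, 136.8]
force: [0.2, 3.2, 4.1]
grasp_force: 108.6
ee_pos: [473.8, 88.3, 136.7]
force: [-0.6, 3.6, 4.2]
grasp_force: 108.7
```

```bash
python3 -m inch '[[[-1,0.004,0.0014,0,0,0,0],[-1,0.008,0.0018,0,0,0,0],[-1,0.012,0.0022,0,0,0,0],[-1,0.016,0.0026,0,0,0,0],[-1,0.02,0.003,0,0,0,0]]]' | egrep 'ee|force'
```

```text
ee_pos: [494.3, 90.6, 136.7]
force: [-0.3, 2.6, 4.7]
grasp_force: 108.7
```

```bash
python3 -m inch '[[[-1,0.006,0.001,0,0,0,0],[-1,0.012,0.0016,0,0,0,0],[-1,0.018,0.0022,0.0002,0,0,0],[-1,0.024,0.0028,0.0002,0,0,0],[-1,0.03,0.0035,0.0002,0,0,0]]]' | egrep 'ee|force'
```

```text
ee_pos: [524.3, 93.8, 136.8]
force: [0.2, -0.7, 3.9]
grasp_force: 108.6
```

```bash
python3 -m inch '[[[-1,0.006,0.0006,0,0,0,0],[-1,0.012,0.0012,0,0,0,0],[-1,0.018,0.0018,0,0,0,0],[-1,0.024,0.0024,0,0,0,0],[-1,0.03,0.0032,0,0,0,0]]]' | egrep 'ee|force'
```

```text
ee_pos: [554.2, 97.0, 136.9]
force: [0.4, -1.8, 4.4]
grasp_force: 108.7
```

```bash
python3 -m inch '[[[-1,0.006,0.0006,0,0,0,0],[-1,0.012,0.0012,0,0,0,0],[-1,0.018,0.0018,0,0,0,0],[-1,0.024,0.0024,0,0,0,0],[-1,0.03,0.0032,0,0,0,0]]]' | egrep 'ee|force'
```

```text
ee_pos: [584.2, 100.1, 136.9]
force: [-1.1, -4.0, 3.7]
grasp_force: 108.6
```

```bash
python3 -m inch '[[[-1,0.005,0.0005,0,0,0,0],[-1,0.01,0.001,0,0,0,0],[-1,0.015,0.0015,0,0,0,0],[-1,0.02,0.002,0,0,0,0],[-1,0.025,0.0025,0,0,0,0]]]' | egrep 'ee|force'
python3 -m inch '[[[-1,0.004,0.0004,0,0,0,0],[-1,0.008,0.0008,0,0,0,0],[-1,0.012,0.0012,0,0,0,0]]]' | egrep 'ee|force'
```

```text
ee_pos: [609.0, 103.3, 136.8]
force: [0.3, -3.7, 3.4]
grasp_force: 108.6
ee_pos: [621.1, 105.2, 136.8]
force: [1.3, -1.7, 0.2]
grasp_force: 108.3
```

```bash
python3 -m inch '[[[-1,0.004,0,0,0,0,0],[-1,0.008,0,0,0,0,0],[-1,0.012,0,0,0,0,0],[-1,0.016,0.0,0,0,0,0]]]' | egrep 'ee|force'
```

```text
ee_pos: [636.3, 105.5, 136.3]
force: [1.3, -0.1, -2.4]
grasp_force: 107.7
```

```bash
python3 -m inch '[[[-1,0,0,0.025,0,0,0],[-1,-0.014,-0.014,0.05,0,0,0],[-1,-0.041,-0.042,0.05,0,0,0],[-1,-0.068,-0.07,0.05,0,0,0],[-1,-0.095,-0.098,0.05,0,0,0]]]' | egrep 'ee|force'
python3 -m inch '[[[-1,-0.027,-0.028,0,0,0,0],[-1,-0.054,-0.055,0,0,0,0],[-1,-0.066,-0.067,0,0,0,0],[-1,-0.066,-0.067,0,0,0,0],[-1,-0.066,-0.067,0,0,0,0]]]' | egrep 'ee|force'
python3 - <<'E'
from h import *
im=get_image("wrist");cv2.imwrite("pics/w4.png",im);print(observe()["clock"],observe()["tcp_rot"])
E
```

```text
ee_pos: [541.0, 6.3, 187.4]
force: [-0.9, -1.4, -1.8]
grasp_force: 108.1
ee_pos: [475.2, -61.2, 187.0]
force: [0.6, 0.5, -1.8]
grasp_force: 108.0
12.5333 [ 3.14127845e+00  1.78734194e-03 -3.03061633e+00]
```

View pics/w4.png

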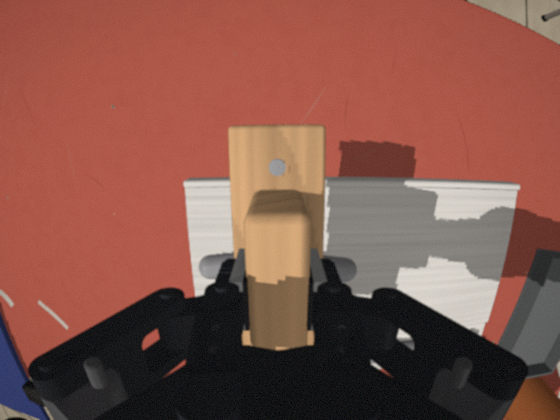

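The right shaft's ends are at (200,266) and (356,269), so it is centred under the block at column 278. I'll lower now.

```bash
python3 -m inch '[[[-1,0,0,-0.02,0,0,0],[-1,0,0,-0.04,0,0,0],[-1,0,0,-0.048,0,0,0],[-1,0,0,-0.048,0,0,0],[-1,0,0,-0.048,0,0,0]]]' | egrep 'ee|force'
python3 -m inch '[[[-1,0,0,-0.001,0,0,0],[-1,0,0,-0.001,0,0,0],[-1,0,0,-0.001,0,0,0]]]' | egrep 'ee|force'
```

```text
ee_pos: [476.7, -59.5, 138.8]
force: [-0.7, 0.7, -3.0]
grasp_force: 108.2
ee_pos: [475.9, -60.5, 138.4]
force: [0.3, 0.2, -2.5]
grasp_force: 108.2
```

```bash
python3 -m inch '[[[-1,0,0,-0.0007,0,0,0],[-1,0,0,-0.0007,0,0,0],[-1,0,0,-0.0007,0,0,0]]]' | egrep 'ee|force'
python3 -m inch '[[[-1,0,0,-0.0005,0,0,0],[-1,0,0,-0.0005,0,0,0],[-1,0,0,-0.0005,0,0,0]]]' | egrep 'ee|force'
```

```text
ee_pos: [475.9, -60.6, 137.6]
force: [0.1, 0.2, 0.4]
grasp_force: 108.2
ee_pos: [475.9, -60.6, 137.0]
force: [-0.6, -0.1, 2.0]
grasp_force: 108.4
```

```bash
python3 -m inch '[[[-1,0.001,0.0001,0,0,0,0],[-1,0.002,0.0002,0,0,0,0]]]' | egrep 'ee|force'
python3 -m inch '[[[-1,0.001,0.0001,0,0,0,0],[-1,0.001,0.0001,0,0,0,0]]]' | egrep 'ee|force'
```

```text
ee_pos: [477.4, -60.4, 136.9]
force: [-1.4, -0.4, 3.8]
grasp_force: 108.6
ee_pos: [478.7, -60.3, 136.9]
force: [-1.7, -0.3, 5.5]
grasp_force: 108.8
```

Force is rising with travel (4 to 7.5 N net over 3 mm). I'll do one more small step to confirm.

```bash
python3 -m inch '[[[-1,0.001,0.0001,0,0,0,0],[-1,0.002,0.0002,0,0,0,0]]]' | egrep 'ee|force'
```

```text
ee_pos: [480.4, -60.2, 136.9]
force: [-2.9, 0.3, 5.8]
grasp_force: 108.9
```

It is bent. I'll roll it back level, lift off, and return the block to its spot on the right.

```bash
python3 -m inch '[[[-1,-0.002,0,0,0,0,0],[-1,-0.004,0,0,0,0,0],[-1,-0.005,0,0.001,0,0,0],[-1,-0.005,0,0.004,0,0,0],[-1,-0.005,0,0.02,0,0,0]]]' | egrep 'ee|force'
python3 -m inch '[[[-1,0,0,0.03,0,0,0],[-1,0.012,-0.037,0.03,0,0,0],[-1,0.024,-0.075,0.03,0,0,0],[-1,0.036,-0.113,0.03,0,0,0],[-1,0.048,-0.151,0.03,0,0,0]]]' | egrep 'ee|force'
python3 -m inch '[[[-1,0.012,-0.037,0,0,0,0],[-1,0.02,-0.063,-0.02,0,0,0],[-1,0.02,-0.063,-0.05,0,0,0],[-1,0.02,-0.063,-0.075,0,0,0],[-1,0.02,-0.063,-0.075,0,0,0]]]' | egrep 'ee|force'
```

```text
ee_pos: [474.1, -59.6, 155.1]
force: [-0.0, 0.1, -2.2]
grasp_force: 107.9
ee_pos: [523.8, -211.7, 186.6]
force: [0.9, -0.1, -2.7]
grasp_force: 108.0
ee_pos: [541.3, -273.3, 107.0]
force: [0.2, -0.3, -1.6]
grasp_force: 108.0
```

```bash
python3 -m inch '[[[-1,0,0,0,0,0,0],[-1,0,0,-0.001,0,0,0],[-1,0,0,-0.002,0,0,0],[-1,0,0,-0.0025,0,0,0],[-1,0,0,-0.0025,0,0,0]]]' | egrep 'ee|force'
```

```text
ee_pos: [544.1, -273.8, 110.3]
force: [-0.2, -0.3, -2.9]
grasp_force: 108.0
```

```bash
python3 -m inch '[[[-1,0,0,-0.002,0,0,0],[-1,0,0,-0.004,0,0,0],[-1,0,0,-0.005,0,0,0],[-1,0,0,-0.0055,0,0,0],[-1,0,0,-0.0055,0,0,0]]]' | egrep 'ee|force'
```

```text
ee_pos: [544.1, -274.0, 104.6]
force: [-1.4, 0.4, 7.0]
grasp_force: 109.2
```

```bash
python3 -m inch '[[[1,0,0,0,0,0,0],[1,0,0,0,0,0,0],[1,0,0,0,0,0,0],[1,0,0,0,0,0,0],[1,0,0,0,0,0,0]]]' | egrep 'ee|force|width'
python3 -m inch '[[[1,0,0,0.02,0,0,0],[1,0,0,0.05,0,0,0],[1,0,0,0.08,0,0,0],[1,0,0,0.11,0,0,0],[1,0,0,0.13,0,0,0]]]' | egrep 'ee|force|width'
python3 - <<'E'
from h import *
o=observe();print(o["clock"],np.round(o["joint_pos"],2))
E
```

```text
ee_pos: [543.5, -274.1, 103.5]
force: [0.5, -0.5, 0.0]
grip_width: 0.953
grasp_force: 0.0
ee_pos: [544.3, -274.5, 236.4]
force: [1.2, -0.9, 0.2]
grip_width: 1.006
grasp_force: 0.0
17.1167 [ 0.31  0.53  0.12  1.94 -0.1   0.68  2.17]
```

```bash
python3 -m inch '[[[1,-0.002,0.02,0,0,0,-0.12],[1,-0.004,0.04,0,0,0,-0.24],[1,-0.006,0.06,0,0,0,-0.36],[1,-0.008,0.08,0,0,0,-0.48],[1,-0.01,0.1,0,0,0,-0.6]]]' | egrep 'ee|rot'
python3 -m inch '[[[1,-0.002,0.02,0,0,0,-0.12],[1,-0.004,0.04,0,0,0,-0.24],[1,-0.006,0.06,0,0,0,-0.36],[1,-0.008,0.08,0,0,0,-0.48],[1,-0.014,0.117,0,0,0,-0.6]]]' | egrep 'ee|rot'
python3 -m inch '[[[1,0,0,0,0,0,-0.12],[1,0,0,0,0,0,-0.24],[1,0,0,0,0,0,-0.36],[1,0,0,0,0,0,-0.38],[1,0,0,0,0,0,-0.38]]]' | egrep 'ee|rot'
python3 -m inch '[[[1,0,0,0,0,0,0],[1,0,0,0,0,0,0],[1,0,0,0,0,0,0]]]' | egrep 'ee|rot'
python3 - <<'E'
from h import *
im=get_image("wrist");cv2.imwrite("pics/w5.png",im);print(observe()["clock"],observe()["tcp_rot"])
E
```

```text
ee_pos: [533.4, -173.2, 233.8]
tcp_rot: [3.141, 0.0, 2.647]
ee_pos: [520.4, -59.3, 234.2]
tcp_rot: [3.14, 0.004, 2.042]
ee_pos: [519.6, -56.8, 233.6]
tcp_rot: [-3.141, 0.0, 1.675]
ee_pos: [519.6, -57.3, 233.7]
tcp_rot: [3.141, -0.0, 1.673]
18.6667 [ 3.14142808e+00 -2.20269170e-04  1.67315237e+00]
```

View pics/w5.png

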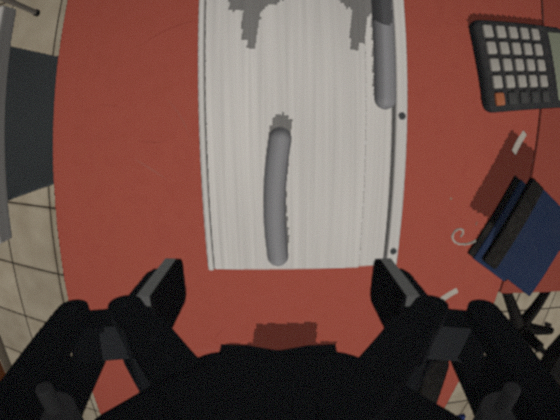

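The bent shaft runs (282,129) to (278,265), bowed towards the robot with its middle at (275,197). The straight shaft lies in the gutter at (386,50).

Run:
```python
from h import *
A=lambda u,v,z:at("wrist",u,v,z)[:2]
o=observe();print(o["ee_pos"])
p,q,m=A(278,265,22),A(282,128,22),A(275.5,197,24)
print(p.round(1),q.round(1),((p+q)/2).round(1),m.round(1),np.degrees(np.arctan2(-(q-p)[0],(q-p)[1])))
g=[A(387,105,20),A(384,5,20),A(396,266,20)];print("gutter shaft",np.round(g))
```

```text
[519.63824408 -57.30151802 233.75675308]
[ 526.4 -119.8] [516.8   7. ] [521.6 -56.4] [517.3 -53.8] 4.342910211491928
gutter shaft [[ 608.   40.]
 [ 597.  135.]
 [ 645. -112.]]
```

```bash
python3 -m inch '[[[0.4,-0.002,0.001,-0.035,0,0,-0.02],[0.4,-0.002,0.001,-0.07,0,0,-0.02],[0.4,-0.002,0.001,-0.1,0,0,-0.02],[0.4,-0.002,0.001,-0.125,0,0,-0.02],[0.4,-0.002,0.001,-0.135,0,0,-0.02]]]' | egrep 'ee|force|width'
python3 -m inch '[[[0.4,0,0,0,0,0,0],[0.4,0,0,0,0,0,0],[0.4,0,0,0,0,0,0],[0.4,0,0,0,0,0,0]]]' | egrep 'ee|force|width'
```

```text
ee_pos: [516.3, -55.9, 96.0]
force: [-0.8, -0.6, 0.2]
grip_width: 0.702
grasp_force: 0.0
ee_pos: [518.6, -56.2, 100.2]
force: [0.3, -0.1, 0.7]
grip_width: 0.698
grasp_force: 0.0
```

```bash
python3 -m inch '[[[0.4,-0.001,0,-0.006,0,0,0],[0.4,-0.001,0,-0.011,0,0,0],[0.4,-0.001,0,-0.013,0,0,0],[0.4,-0.001,0,-0.013,0,0,0],[0.4,-0.001,0,-0.013,0,0,0]]]' | egrep 'ee|force|width'
python3 -m inch '[[[-1,0,0,0,0,0,0],[-1,0,0,0,0,0,0],[-1,0,0,0,0,0,0],[-1,0,0,0,0,0,0],[-1,0,0,0,0,0,0]]]' 60 | egrep 'ee|force|width'
python3 -m inch '[[[-1,0,0,0,0,0,0],[-1,0,0,0,0,0,0],[-1,0,0,0,0,0,0]]]' | egrep 'ee|force|width'
```

```text
ee_pos: [516.6, -56.0, 85.5]
force: [0.1, 0.1, -0.1]
grip_width: 0.699
grasp_force: 0.0
ee_pos: [516.7, -56.0, 86.0]
force: [0.1, -0.1, 3.4]
grip_width: 0.205
grasp_force: 58.5
ee_pos: [516.7, -56.1, 86.0]
force: [-0.1, 0.0, 4.7]
grip_width: 0.209
grasp_force: 58.6
```

```bash
python3 -m inch '[[[-1,0,0,0.005,0,0,0],[-1,0,0,0.02,0,0,0],[-1,0,0,0.05,0,0,0],[-1,0,0,0.08,0,0,0],[-1,0,0,0.11,0,0,0]]]' | egrep 'ee|force|width'
python3 -m inch '[[[-1,0.003,0.025,0.02,0,0,0.1],[-1,0.006,0.05,0.03,0,0,0.2],[-1,0.01,0.075,0.03,0,0,0.3],[-1,0.014,0.1,0.03,0,0,0.4],[-1,0.018,0.125,0.03,0,0,0.5]]]' | egrep 'ee|force|width'
python3 -m inch '[[[-1,0.004,0.025,0,0,0,0.1],[-1,0.008,0.05,0,0,0,0.2],[-1,0.012,0.075,0,0,0,0.3],[-1,0.016,0.1,0,0,0,0.4],[-1,0.02,0.125,0,0,0,0.5]]]' | egrep 'ee|force|width'
python3 -m inch '[[[-1,0.004,0.025,0,0,0,0.1],[-1,0.008,0.05,0,0,0,0.2],[-1,0.012,0.075,0,0,0,0.3],[-1,0.018,0.088,0,0,0,0.4],[-1,0.018,0.088,0,0,0,0.43]]]' | egrep 'ee|force|width'
python3 -m inch '[[[-1,0,0,0,0,0,0],[-1,0,0,0,0,0,0],[-1,0,0,0,0,0,0]]]' | egrep 'ee|force|width|rot'
python3 - <<'E'
from h import *
im=get_image("wrist");cv2.imwrite("pics/w6.png",im);print(observe()["clock"])
E
```

```text
ee_pos: [516.0, -56.0, 196.4]
force: [1.2, -0.1, -1.8]
grip_width: 0.209
grasp_force: 58.8
ee_pos: [534.3, 70.3, 226.0]
force: [-0.1, 0.4, -1.7]
grip_width: 0.212
grasp_force: 58.8
ee_pos: [554.1, 195.1, 225.4]
force: [1.3, 0.3, -1.8]
grip_width: 0.207
grasp_force: 58.7
ee_pos: [572.8, 286.9, 225.4]
force: [-0.2, 0.8, -0.8]
grip_width: 0.208
grasp_force: 58.7
ee_pos: [572.3, 279.7, 225.4]
tcp_rot: [-3.14, -0.001, 3.079]
force: [-0.8, -0.3, -1.1]
grip_width: 0.206
grasp_force: 58.7
22.4667
```

View pics/w6.png

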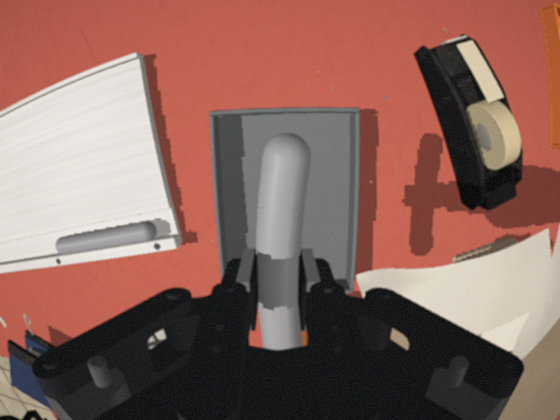

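The bent shaft is held over the grey tray, whose near rim corners are at (211,112) and (358,108). The gutter shaft shows at (105,240).

Run:
```python
from h import *
A=lambda u,v,z:at("wrist",u,v,z)[:2]
o=observe();print(o["ee_pos"],o["tcp_rot"])
p,q,r=A(211,112,28),A(358,108,28),A(354,290,28)
print(p,q,r,np.linalg.norm(q-p),np.degrees(np.arctan2(-(q-p)[0],(q-p)[1])),np.degrees(np.arctan2(*(r-q)[::-1])))
d=(q-p)/np.linalg.norm(q-p);print("centre",(p+q)/2+85*np.array([d[1],-d[0]]))
```

```text
[572.4018063  279.94591449 225.53509455] [-3.13996203e+00 -6.73279892e-04  3.07949578e+00]
[491.12913951 230.55763063] [494.75606486 351.99556472] [661.25277263 347.96249025] 121.49208379015987 -1.7107155286355462 -1.3876128172710287
centre [577.90471721 288.73907716]
```

```bash
python3 -m inch '[[[-1,0.006,0.009,-0.02,0,0,0.03],[-1,0.006,0.009,-0.045,0,0,0.03],[-1,0.006,0.009,-0.07,0,0,0.03],[-1,0.006,0.009,-0.095,0,0,0.03],[-1,0.006,0.009,-0.115,0,0,0.03]]]' | egrep 'ee|force'
python3 -m inch '[[[-1,0,0,-0.01,0,0,0],[-1,0,0,-0.016,0,0,0],[-1,0,0,-0.02,0,0,0],[-1,0,0,-0.02,0,0,0],[-1,0,0,-0.02,0,0,0]]]' | egrep 'ee|force'
```

```text
ee_pos: [578.1, 289.5, 109.1]
force: [0.0, -0.4, -1.7]
grasp_force: 58.7
ee_pos: [579.3, 291.1, 91.7]
force: [0.7, -0.6, -0.5]
grasp_force: 58.7
```

```bash
python3 -m inch '[[[-1,0,0,-0.003,0,0,0],[-1,0,0,-0.006,0,0,0],[-1,0,0,-0.009,0,0,0],[-1,0,0,-0.011,0,0,0],[-1,0,0,-0.011,0,0,0]]]' | egrep 'ee|force'
python3 -m inch '[[[-1,0,0,-0.001,0,0,0],[-1,0,0,-0.001,0,0,0],[-1,0,0,-0.001,0,0,0]]]' | egrep 'ee|force'
```

```text
ee_pos: [578.4, 290.9, 79.3]
force: [0.7, -0.2, -0.9]
grasp_force: 58.7
ee_pos: [578.7, 291.0, 78.7]
force: [-0.5, -0.2, -1.4]
grasp_force: 58.7
```

```bash
python3 -m inch '[[[-1,0,0,-0.001,0,0,0],[-1,0,0,-0.001,0,0,0],[-1,0,0,-0.001,0,0,0]]]' | egrep 'ee|force'
python3 -m inch '[[[-1,0,0,-0.0005,0,0,0],[-1,0,0,-0.001,0,0,0],[-1,0,0,-0.001,0,0,0]]]' | egrep 'ee|force'
```

```text
ee_pos: [578.9, 291.1, 78.1]
force: [-1.0, -0.4, 1.5]
grasp_force: 59.2
ee_pos: [578.8, 291.0, 78.0]
force: [-2.4, -0.5, 9.9]
grasp_force: 59.9
```

Contact. I'll open partly, then rise.

```bash
python3 -m inch '[[[-0.3,0,0,0.001,0,0,0],[-0.3,0,0,0.001,0,0,0],[-0.3,0,0,0.001,0,0,0],[-0.3,0,0,0.001,0,0,0],[-0.3,0,0,0.001,0,0,0]]]' | egrep 'ee|force|width'
python3 -m inch '[[[0,0,0,0.01,0,0,0],[0,0,0,0.04,0,0,0],[0,0,0,0.07,0,0,0],[0,0,0,0.1,0,0,0],[0,0,0,0.14,0,0,0]]]' | egrep 'ee|force|width'
python3 -m inch '[[[0,0,0,0.02,0,0,0],[0,0,0,0.02,0,0,0],[0,0,0,0.02,0,0,0],[0,0,0,0.02,0,0,0],[0,0,0,0.02,0,0,0]]]' | egrep 'ee|force|width'
python3 - <<'E'
from h import *
w=get_image("wrist");t=get_image("top");print(observe()["clock"])
cv2.imwrite("pics/w7.png",np.hstack([cv2.resize(w,None,fx=.7,fy=.7),cv2.resize(t[140:300,200:420],(392,294))[:, :]]) if 0 else np.hstack([cv2.resize(w,(400,300)),cv2.resize(t[145:295,215:415],(400,300))]))
E
```

```text
ee_pos: [578.6, 291.0, 77.4]
force: [-0.1, -0.2, -0.0]
grip_width: 0.345
grasp_force: 0.0
ee_pos: [577.4, 290.4, 217.9]
force: [1.1, 0.7, 0.5]
grip_width: 0.505
grasp_force: 0.0
ee_pos: [577.6, 290.6, 236.3]
force: [-0.5, 0.1, -0.7]
grip_width: 0.504
grasp_force: 0.0
25.8167
```

View pics/w7.png

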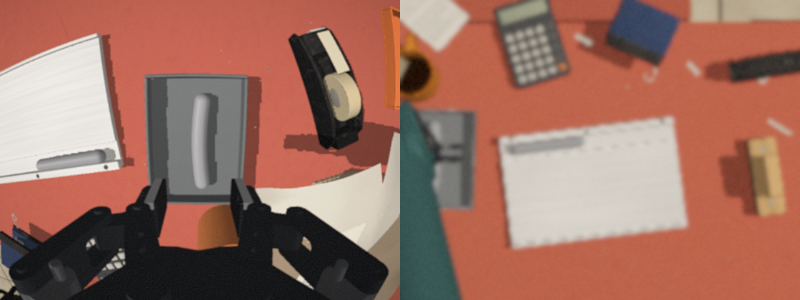

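The bent shaft lies in the grey tray at (203,140). The straight one is in the gutter along the far rail (right panel, 545,145), and the block stands clear at (767,177).

```bash
python3 -c "
from bench import ticket;print(ticket.hand_in())"
```

```text
the job is handed in; nothing more can be done
None
```

I've handed the job in (result not shown): the left shaft rolled level and is in the far gutter, the right one pushed the block up (about 8 N) and is in the grey tray, and the block is back on the desk beside the plate.

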